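# Close up the drill index

## Robot

A 6-joint arm with a two-finger parallel gripper is mounted at the origin on the work surface. World frame = base frame: x ahead of the robot, y to its left, z up, the work surface at z = 0. Lengths are in mm, angles in rad, forces in N, time in s.
With the tool pointing down it reaches from about 275 to 750 mm from the base axis. Payload 10.2 kg.
Tool frame: the origin (TCP) lies at the very end of the fingers, on their centre line; the grasp point (between the pads) lies 19 mm behind it; z points along the fingers, y is the line along which they close (so a half turn about z gives the same grasp; the last joint's range is limited). The gripper opens to 85 mm and grips with 20 to 120 N. Pads are 22 mm wide; open, the fingers measure 114 mm over their backs; the gripper's body (76 mm by 85 mm) begins 54 mm behind the grasp point. The pads swing forward as they close: fully open they stand 13 mm farther back than shut.
Start: joints at [-1.56, 0.313, 1.498, -0, 1.331, -0.223], TCP at [121.616, -510.726, 231.294] pointing down, gripper open.
Joint ranges: [-2.94, 2.94], [-0.97, 2.17], [0.19, 2.56], [-1.23, 4.37], [0.02, 3.11], [-2.88, 2.88]. Speed limits (rad/s): [2.39, 2.39, 3.01, 3.14, 3.14, 3.14].

## Interface

Orientations are given as a unit quaternion [w, x, y, z].
In Python, from rig import ctrl gives the robot as it stands.
- The arm moves only by the shell command python3 -m inch 'ROWS' [OPENING] [FORCE]. ROWS is text: rows parted by semicolons, each of 6 numbers parted by spaces: the shift along the tool's x, y, z in mm, then the turn, a rotation vector about the tool's x, y, z in units of 6 degrees (1.0 is 6 degrees). A call has exactly 10 rows; each row shifts and turns the commanded pose from where the row before left it, along the tool's axes as they then stand; what a row does not reach is not made up. A row lasts 1/12 s, in which the tool goes at most 41.7 mm and 7.16 degrees, less where a joint would pass 70% of its speed; a pose out of reach is approached as far as the arm can. A call with a gripper value outside its range is refused whole. OPENING is the opening, from 0 (shut) to 1 (fully open), set as the call begins (- or left out, the last holds). The fingers move at their own pace and stop on an object; FORCE is the grip in N (left out, the last holds). Time passes only in rows, so rows that do not move let the fingers close, or fill a call up. It gives the time, the measured TCP pose, the force, the opening and the grip force at its end, in the units of the state.
- ctrl.sense(): the state, without advancing time (a new reading comes with each control period).
- ctrl.capture(name): name is "scene" or "side" or "wrist"; returns a dict with "image" (384x512x3 uint8, red, green, blue), "intrinsics" (3x3 intrinsics, pixels), "rvec" (rotation vector, rad) and "tvec" (3), from world to camera coordinates, as OpenCV has them. Camera axes: x right, y down, z forward; pixel columns grow to the right and rows downward; lengths in mm; the calibration is good to about 2 mm. A picture is of the moment at which its call begins. There is no depth.
- ctrl.finish_job(): hands the job in; it is judged then, once.
The state is a dict: "time_s": time; "joints": joint angles; "dq": joint speeds; "tau": joint torques, N m; "eef_pos": TCP position; "ee_rot": TCP orientation; "force": force on the tool from outside, world axes, zero at the start; "wrist_torque": the same for the moment, N m; "grip_width": opening from 0.0 (shut) to 1.0 (fully open); "grip_force": force on a finger pad.
Only numpy, scipy, OpenCV 4.12 (cv2) and the standard library are available. Lean on these libraries where they do the work, as an engineer would, in place of code of your own. Each camera call takes 0.05 s, during which the arm holds its last target. There are 200 camera calls.

## Task

Close up the drill index on the bench for the night: with the fingers only pushing, first fold its upright bit leaf all the way down into the case while the cover still stands open, then swing the hinged cover over it until it is fully shut, easing it down rather than slamming it. Do not grip or force either part, leave the case standing where it is, and leave the other things on the bench alone.

Things in the scene. Friction and masses are not known exactly. Their poses are not given: they have to be found in the camera images.
- index: Drill index: grey sheet-steel case for twist drills, 1.5 kg, loose on the bench (a push over some 10 N slides it). Open box 170 mm in its x, 180 mm in y, 55 mm high, walls 3 mm; 89 mm high with the cover shut. Origin: centre of its underside. z up, +x towards the side where the cover is hinged, -x towards the side where the leaf is hinged, y along both hinges.
- leaf (a joint): Angle of the bit leaf (rad): 0 = folded flat in the case, its back then facing up 51 mm above the bench; 1.57 = upright. Starts upright, 1.35 to 1.65. Stiff hinge: it stays at any angle; pushing it down takes up to about 4 N at 90 mm from the hinge. It folds towards the cover's hinge (case's +x). 0.3 kg.
- leaf_hinge (a point): Middle of the leaf's hinge line: in the case at x = -73 mm, y = 0, 48 mm above the bench. Axes turn with the leaf: +x from hinge to free edge, +z out of its plain back (up when folded, towards the case's -x when upright). Leaf: steel plate 160 mm along the hinge (y), 125 mm from hinge to free edge, 3 mm thick.
- leaf_back (a point): Point on the leaf's plain back (the side to push; the other side carries 9 graduated twist drills and faces the cover), 90 mm from the hinge line, mid-length, 3 mm out in z. Same axes as leaf_hinge.
- leaf_edge (a point): Middle of the leaf's free edge on its back face, 125 mm from its hinge line; about 173 mm above the bench when upright. Same axes as leaf_hinge.
- cover (a joint): Angle of the cover (rad): 0 = shut, 1.57 = upright. Starts standing open and leaning back, away from the case, at 1.7 to 1.95 (stop at 1.98). Stiff hinge: it stays at any angle; pushing it at its free edge takes up to about 4 N. 0.4 kg.
- cover_hinge (a point): Middle of the cover's hinge line: in the case at x = +85 mm, y = 0, 55.5 mm above the bench. Axes turn with the cover: -x from hinge to free edge, +z out of its outer face (up when shut, away from the case when open). Cover: grey steel shell, 170 mm from hinge to free edge, 180 mm along the hinge (y), 33 mm deep (outer face 33 mm from the hinge line).
- cover_edge (a point): Middle of the cover's free edge on its outer face (170 mm from the hinge line, 33 mm out); about 200 to 220 mm above the bench when open. Same axes as cover_hinge.
- cover_middle (a point): Middle of the cover's outer face (85 mm from the hinge). Same axes as cover_hinge.
- socket: Bystander: steel deep socket standing upright, 26 mm across, 62 mm high; origin under its centre. Near the case's leaf side.
- grind_disc: Bystander: black grinding disc lying flat, 115 mm across, 6 mm thick; origin under its centre. On the bench behind the open cover.
- wrench: Bystander: open-ended spanner lying flat, about 190 mm long along its x, under 15 mm high. Beside the case's +y end.
- ratchet: Bystander: ratchet with black handle lying flat, about 245 mm long along its x, under 40 mm high.
- spray_can: Bystander: spray can standing, 66 mm across, 190 mm high; origin under its centre.
- tape_roll: Bystander: roll of masking tape lying flat, 104 mm across, 25 mm high; origin under its centre.
- bolt_jar: Bystander: jar of bolts standing, 72 mm across, 85 mm high; origin under its centre.
Things that resemble listed ones, but are neither listed nor needed, are in the scene too. Of the things shaped like the index, the grey one is meant.

How it is judged:
By the outcome, as a careful person would: the job done as asked, in the order asked, and still so for the second after the job is handed in, with the robot touching nothing.
It also fails if it takes over 48 s, if anything falls off the work surface, if the arm or the gripper's body presses on something with over 40 N, if the wrist force passes 120 N, or if a joint passes its speed limit or range.

## Working session

There is one attempt and no reset: what is moved stays moved. The work goes in short steps, Python scripts to look and compute and a shell command to move; the robot and the scene stay as the last step left them, time stands still between calls to the robot, and variables do not carry over. Pictures are saved under pics/ and viewed, at most 10 in all, crops included, and the job is handed in when it is done.

```bash
ls; mkdir -p pics; python3 - <<'E'
from rig import ctrl
import cv2,pickle
for n in("scene","side"):
    c=ctrl.capture(n);cv2.imwrite(f"pics/{n}0.png",c["image"][:,:,::-1]);pickle.dump(c,open(n+".pkl","wb"))
s=ctrl.sense();print(s["time_s"],s["eef_pos"],s["ee_rot"],s["grip_width"],s["force"])
E
```

```text
pics
0.1 [ 121.60335705 -510.46860065  230.78488208] [-6.05165814e-04  9.93178713e-01  1.16600476e-01  8.29753727e-05] 1.0022168230431845 [ 0.65006494 -0.43164345 -0.6447141 ]
```

View pics/scene0.png

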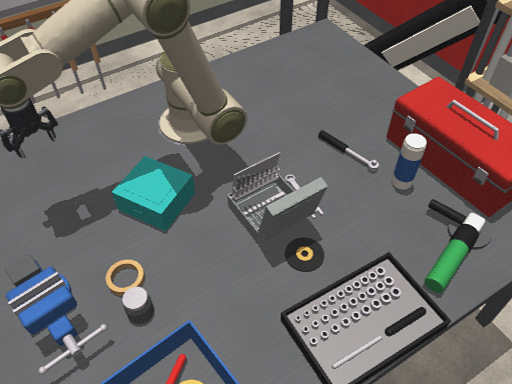

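View pics/side0.png

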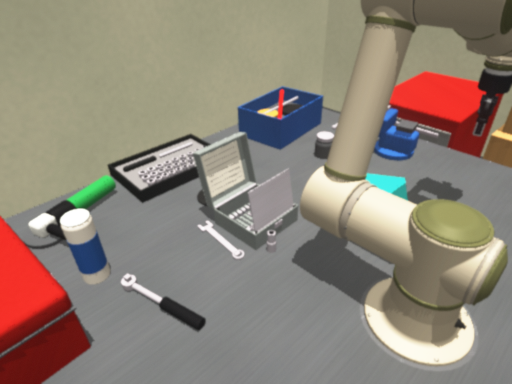

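The scene view shows the grey index around (278,200), with its cover leaning away from the robot, the disc at (305,254) and the spanner at (305,195). The side view shows the case at (250,210), the leaf at (272,200), and the socket at (271,240). I'll zoom in on both.

```bash
python3 - <<'E'
import cv2,numpy as np
a=cv2.imread("pics/scene0.png")[140:280,220:340];b=cv2.imread("pics/side0.png")[125:265,185:305]
z=lambda i:cv2.resize(i,None,fx=3.3333,fy=4.2857*0.7778,interpolation=cv2.INTER_CUBIC)
cv2.imwrite("pics/z.png",np.hstack([z(a),z(b)]))
print(z(a).shape)
E
```

```text
(467, 400, 3)
```

View pics/z.png

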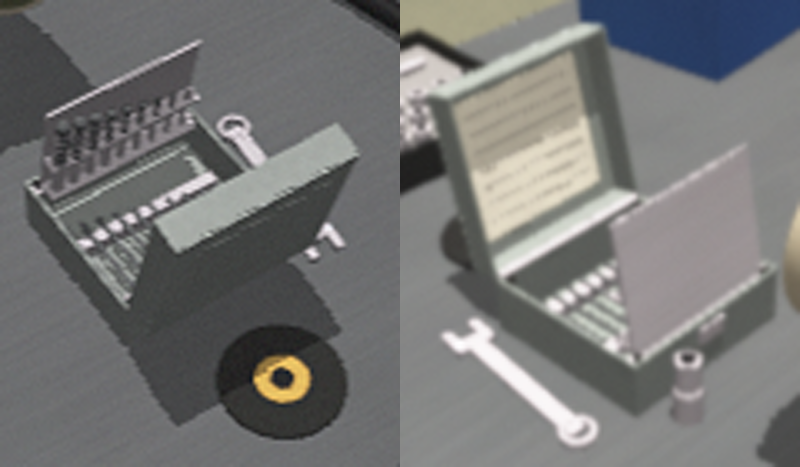

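Scene crop corners: leaf edge (45,115) and (200,42), cover outer edge (170,252) and (357,152). Side crop corners: leaf edge (212,222) and (345,147), case corners at the leaf side (238,358) and (372,268), and the socket in front of the leaf side at (288,385).

```bash
cat >h.py <<'E'
import cv2,numpy as np,pickle
C={n:pickle.load(open(n+".pkl","rb")) for n in("scene","side")}
O={"scene":(220,140),"side":(185,125)}
def P(n):
    c=C[n];R=cv2.Rodrigues(np.array(c["rvec"],float))[0];return c["intrinsics"]@np.c_[R,np.ravel(c["tvec"])]
def px(n,p): return np.array(p)/3.3335+O[n]
def tri(a,b):
    X=cv2.triangulatePoints(P("scene"),P("side"),px("scene",a).reshape(2,1),px("side",b).reshape(2,1))[:,0];return X[:3]/X[3]
def ray(n,p,z):
    M=P(n);H=M[:,[0,1,3]].copy();H[:,2]+=M[:,2]*z;q=np.linalg.solve(H,[*px(n,p),1]);return q[:2]/q[2]
E
python3 - <<'E'
from h import *
np.set_printoptions(precision=1,suppress=True)
print("leaf +y",tri((200,42),(212,222)),"-y",tri((45,115),(345,147)))
print("cover outer +y",tri((357,152),(32,96)),"-y",tri((170,252),(190,25)))
for n,p,z,l in[("side",(238,358),55,"-x+y top"),("side",(372,268),55,"-x-y top"),("side",(238,412),0,"-x+y bot"),("side",(375,320),0,"-x-y bot"),("side",(103,308),0,"+x+y bot?"),("scene",(28,183),55,"-x-y"),("scene",(128,310),55,"+x-y"),("side",(288,417),0,"socket"),("scene",(282,380),6,"disc"),("side",(288,358),62,"sockettop")]:print(l,ray(n,p,z))
E
```

```text
leaf +y [442.6  89.7 172.4] -y [442.7 -68.4 170. ]
cover outer +y [644.2 104.1 211.4] -y [647.  -77.9 211.2]
-x+y top [413.2  90.5]
-x-y top [413.8 -75.4]
-x+y bot [411.1  94.1]
-x-y bot [407.2 -75.3]
+x+y bot? [597.9  84.1]
-x-y [415.1 -76.4]
+x-y [584.5 -74.8]
socket [377.6  69.8]
disc [690.1  16.7]
sockettop [378.9  68.6]
```

```bash
python3 -m inch '0 0 0 0 0 0.75;0 0 0 0 0 0.75;0 0 0 0 0 0.75;16 -30 0 0 0 0;16 -30 0 0 0 0;16 -30 0 0 0 0;16 -30 0 0 0 0;16 -30 0 0 0 0;16 -30 0 0 0 0;16 -30 0 0 0 0' 0 20; python3 -m inch '16 -30 0 0 0 0;16 -30 0 0 0 0;16 -30 0 0 0 0;16 -30 0 0 0 0;16 -30 0 0 0 0;16 -30 0 0 0 0;16 -30 0 0 0 0;16 -30 0 0 0 0;16 -30 0 0 0 0;8 -30 0 0 0 0'
```

```text
time_s: 0.93
eef_pos: [234.4, -299.3, 231.1]
ee_rot: [-0.0, 1.0, -0.001, -0.0]
force: [0.4, 0.3, -0.2]
grip_width: -0.001
grip_force: 0.0
time_s: 1.77
eef_pos: [387.4, 0.5, 231.2]
ee_rot: [-0.0, 1.0, -0.001, 0.0]
force: [0.9, -1.0, -0.1]
grip_width: 0.0
grip_force: 0.0
```

```bash
python3 -m inch '0 -5 15 0 0 0;0 0 20 0 0 0;0 0 20 0 0 0;0 0 17 0 0 0;0 0 6 0 0 0;8 0 0 0 0 0;8 0 0 0 0 0;8 0 0 0 0 0;6 0 0 0 0 0;0 0 0 0 0 0'; python3 - <<'E'
from rig import ctrl
import cv2,numpy as np
o=[]
for n,(x,y) in(("scene",(220,140)),("side",(185,125))):
    c=ctrl.capture(n)["image"][y:y+140,x:x+120,::-1];o.append(cv2.resize(c,(400,467),interpolation=cv2.INTER_CUBIC))
cv2.imwrite("pics/z1.png",np.hstack(o))
E
```

```text
time_s: 2.6
eef_pos: [418.1, 3.5, 153.9]
ee_rot: [0.0, 1.0, -0.001, 0.001]
force: [0.5, 0.1, -0.5]
grip_width: 0.0
grip_force: 0.0
```

View pics/z1.png

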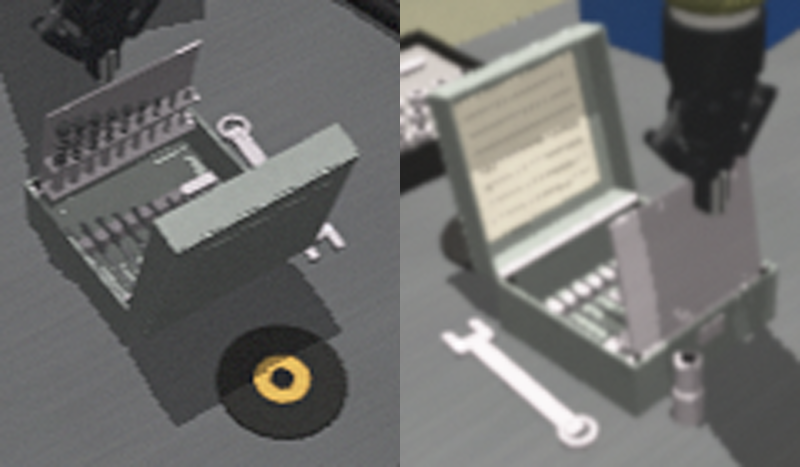

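```bash
python3 -m inch '5 0 3 0 0 0;5 0 3 0 0 0;7 0 2 0 0 0;7 0 2 0 0 0;6 0 2 0 0 0;6 0 3 0 0 0;6 0 3 0 0 0;6 0 4 0 0 0;6 0 4 0 0 0;6 0 4 0 0 0'
```

```text
time_s: 3.53
eef_pos: [477.0, 3.6, 122.7]
ee_rot: [-0.0, 1.0, -0.001, -0.0]
force: [-2.6, 1.2, 0.3]
grip_width: -0.003
grip_force: 0.7
```

```bash
python3 -m inch '5 0 5 0 0 0;5 0 5 0 0 0;5 0 6 0 0 0;4 0 6 0 0 0;3 0 6 0 0 0;3 0 6 0 0 0;3 0 6 0 0 0;2 0 6 0 0 0;2 0 6 0 0 0;1 0 6 0 0 0'
```

```text
time_s: 4.37
eef_pos: [509.8, 3.6, 64.7]
ee_rot: [-0.0, 1.0, -0.001, 0.0]
force: [-0.1, 0.4, 0.4]
grip_width: -0.001
grip_force: 0.5
```

```bash
python3 -m inch '0 0 3 0 0 0;0 0 3 0 0 0;0 0 2 0 0 0;0 0 2 0 0 0;0 0 1 0 0 0;0 0 1 0 0 0;0 0 0 0 0 0;0 0 0 0 0 0;0 0 0 0 0 0;0 0 0 0 0 0'
```

```text
time_s: 5.2
eef_pos: [509.5, 3.6, 53.3]
ee_rot: [-0.0, 1.0, -0.001, -0.0]
force: [-0.2, 0.4, -0.1]
grip_width: -0.004
grip_force: 0.0
```

```bash
python3 -m inch '0 0 1 0 0 0;0 0 1 0 0 0;0 0 0.5 0 0 0;0 0 0.5 0 0 0;0 0 0 0 0 0;0 0 0 0 0 0;0 0 0 0 0 0;0 0 0 0 0 0;0 0 0 0 0 0;0 0 0 0 0 0'; python3 - <<'E'
from rig import ctrl
import cv2,numpy as np
o=[]
for n,(x,y) in(("scene",(220,140)),("side",(185,125))):
    c=ctrl.capture(n)["image"][y:y+140,x:x+120,::-1];o.append(cv2.resize(c,(400,467),interpolation=cv2.INTER_CUBIC))
cv2.imwrite("pics/z2.png",np.hstack(o))
E
```

```text
time_s: 6.03
eef_pos: [509.7, 3.6, 51.0]
ee_rot: [0.0, 1.0, -0.001, 0.0]
force: [-3.8, 0.1, 9.3]
grip_width: -0.002
grip_force: 4.5
```

View pics/z2.png

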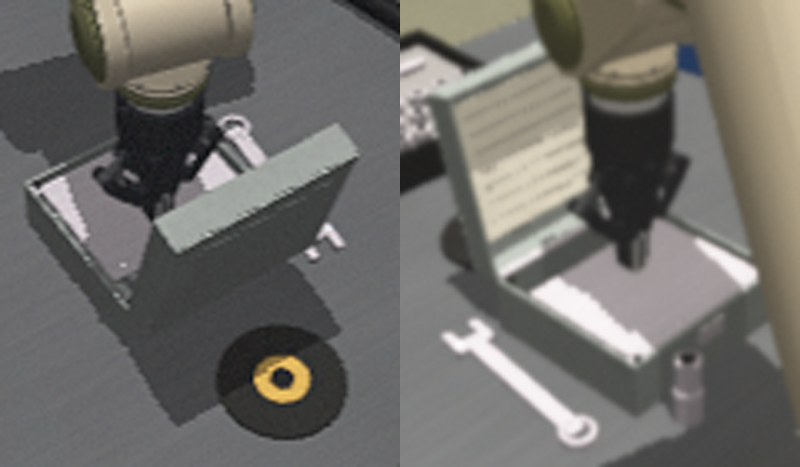

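The leaf lies flat with the tip at 51 mm and the case has not moved. Next I go up and over behind the cover.

```bash
python3 -m inch '0 0 -5 0 0 0;0 0 -20 0 0 0;0 0 -25 0 0 0;0 0 -28 0 0 0;0 0 -28 0 0 0;0 0 -28 0 0 0;0 0 -28 0 0 0;0 0 -28 0 0 0;0 0 -25 0 0 0;0 0 -15 0 0 0' && python3 -m inch '15 0 0 0 0 0;20 -3 0 0 0 0;20 -3 0 0 0 0;22 0 0 0 0 0;22 0 0 0 0 0;22 0 0 0 0 0;22 0 0 0 0 0;20 0 0 0 0 0;20 0 0 0 0 0;7 0 0 0 0 0' && python3 -m inch '0 0 10 0 0 0;0 0 15 0 0 0;0 0 15 0 0 0;0 0 15 0 0 0;0 0 15 0 0 0;0 0 10 0 0 0;0 0 6 0 0 0;0 0 0 0 0 0;0 0 0 0 0 0;0 0 0 0 0 0'
```

```text
time_s: 6.97
eef_pos: [509.9, 3.5, 283.2]
ee_rot: [0.0, 1.0, -0.001, 0.002]
force: [0.0, -1.0, -0.9]
grip_width: 0.0
grip_force: 0.0
time_s: 7.8
eef_pos: [701.0, 9.1, 279.0]
ee_rot: [-0.0, 1.0, -0.001, -0.001]
force: [0.3, 0.1, -0.7]
grip_width: 0.001
grip_force: 0.0
time_s: 8.63
eef_pos: [699.9, 9.2, 195.4]
ee_rot: [0.0, 1.0, -0.001, 0.001]
force: [0.3, -0.2, 1.2]
grip_width: -0.003
grip_force: 0.0
```

```bash
python3 -m inch '-8 0 0 0 0 0;-10 0 0 0 0 0;-10 0 0 0 0 0;-6 0 0 0 0 0;-6 0 0 0 0 0;-7 0 0 0 0 0;-7 0 0 0 0 0;-7 0 0 0 0 0;-7 0 0 0 0 0;-7 0 0 0 0 0' && python3 -m inch '-8 0 -1 0 0 0;-8 0 -1 0 0 0;-8 0 -1 0 0 0;-8 0 0 0 0 0;-8 0 0 0 0 0;-8 0 0 0 0 0;-8 0 1 0 0 0;-8 0 2 0 0 0;-8 0 2 0 0 0;-8 0 2 0 0 0'
```

```text
time_s: 9.47
eef_pos: [625.4, 9.1, 195.9]
ee_rot: [0.0, 1.0, -0.001, 0.002]
force: [3.0, -0.3, 3.4]
grip_width: 0.002
grip_force: 1.9
time_s: 10.3
eef_pos: [545.1, 9.0, 191.5]
ee_rot: [0.001, 1.0, -0.001, 0.002]
force: [2.9, -1.9, 0.5]
grip_width: 0.005
grip_force: 1.2
```

```bash
python3 -m inch '-7 0 3 0 0 0;-7 0 3 0 0 0;-6 0 3 0 0 0;-6 0 3 0 0 0;-6 0 4 0 0 0;-6 0 4 0 0 0;-6 0 5 0 0 0;-5 0 5 0 0 0;-5 0 5 0 0 0;-5 0 5 0 0 0' && python3 -m inch '-4 0 5 0 0 0;-4 0 5 0 0 0;-4 0 5 0 0 0;-3 0 5 0 0 0;-3 0 5 0 0 0;-3 0 5 0 0 0;-2 0 5 0 0 0;-2 0 4 0 0 0;-1 0 4 0 0 0;-1 0 4 0 0 0'
```

```text
time_s: 11.13
eef_pos: [484.9, 9.7, 149.7]
ee_rot: [-0.0, 1.0, -0.001, -0.0]
force: [0.4, -1.3, 1.4]
grip_width: -0.001
grip_force: 0.9
time_s: 11.97
eef_pos: [458.3, 9.8, 102.9]
ee_rot: [-0.0, 1.0, -0.001, -0.0]
force: [-1.9, -0.2, 1.4]
grip_width: -0.002
grip_force: 0.8
```

```bash
python3 -m inch '-1 0 3 0 0 0;-1 0 2 0 0 0;-1 0 2 0 0 0;0 0 2 0 0 0;0 0 2 0 0 0;0 0 2 0 0 0;0 0 1 0 0 0;0 0 0 0 0 0;0 0 0 0 0 0;0 0 0 0 0 0'
```

```text
time_s: 12.8
eef_pos: [455.7, 9.7, 89.3]
ee_rot: [0.0, 1.0, -0.001, 0.0]
force: [0.3, -1.0, -0.6]
grip_width: -0.001
grip_force: 0.0
```

```bash
python3 -m inch '0 0 0.5 0 0 0;0 0 0.5 0 0 0;0 0 0.4 0 0 0;0 0 0.3 0 0 0;0 0 0.3 0 0 0;0 0 0 0 0 0;0 0 0 0 0 0;0 0 0 0 0 0;0 0 0 0 0 0;0 0 0 0 0 0'
```

```text
time_s: 13.63
eef_pos: [455.7, 9.6, 88.4]
ee_rot: [0.0, 1.0, -0.001, 0.0]
force: [-6.2, 0.2, 16.1]
grip_width: -0.002
grip_force: 7.7
```

```bash
python3 -m inch '0 0 -3 0 0 0;0 0 -12 0 0 0;0 0 -22 0 0 0;0 0 -22 0 0 0;0 0 -22 0 0 0;0 0 -22 0 0 0;0 0 -22 0 0 0;0 0 -10 0 0 0;0 0 0 0 0 0;0 0 0 0 0 0'; python3 - <<'E'
from rig import ctrl
import cv2,numpy as np
o=[]
for n,(x,y) in(("scene",(220,140)),("side",(185,125))):
    c=ctrl.capture(n)["image"][y:y+140,x:x+120,::-1];o.append(cv2.resize(c,(400,467),interpolation=cv2.INTER_CUBIC))
cv2.imwrite("pics/z3.png",np.hstack(o))
E
```

```text
time_s: 14.47
eef_pos: [455.5, 9.7, 222.0]
ee_rot: [0.0, 1.0, -0.001, 0.0]
force: [0.2, -0.4, 0.4]
grip_width: 0.001
grip_force: 0.0
```

View pics/z3.png

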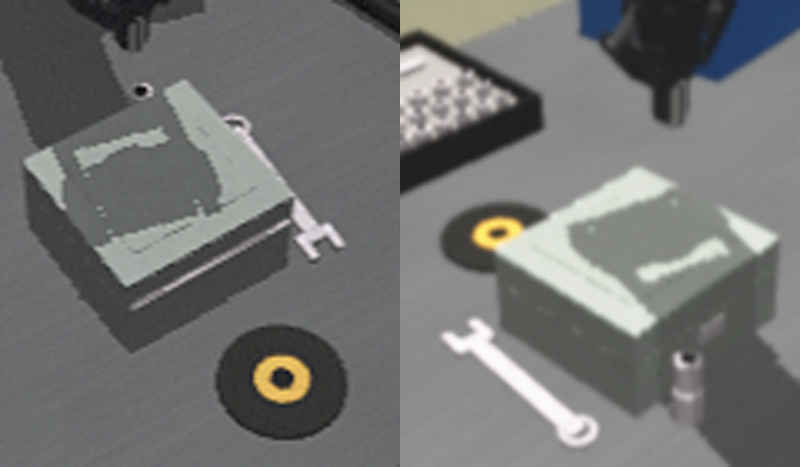

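The cover is shut flush, the case corner is still at (638,412) in the side view, and the socket, spanner and disc have not moved. I'm handing in.

```bash
python3 -c "
from rig import ctrl
print(ctrl.finish_job())"
```

```text
the job is handed in; nothing more can be done
None
```

The drill index is closed: I folded the leaf flat first, then eased the cover fully shut. The case did not visibly move, nor did the socket, spanner or grinding disc beside it, and I handed the job in at about 14.5 s.

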